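# Close a bench comparator on a gauge block with the coarse ring only

## Task

Lay the longer of the two steel gauge blocks flat on the bed of the blue bench comparator, lengthwise between the spindle and the anvil, and let go of it. Then turn the black outer (coarse) ring clockwise until the spindle's spring nose presses the block against the anvil with about 10 N, never more than 20 N, and leave it clamped so. The small inner (fine) knob is already set and must not be turned; leave everything else where it is.

Things in the scene. Friction and masses are not known exactly. Their poses are not given: they have to be found in the camera images.
- gauge: Bench comparator, fixed: grey base with a blue gear housing (90 x 76 mm, 45 mm high) at one end and a steel bed 44 mm wide, its top 12 mm above the worktop. Origin: at worktop level under the axis of the two upright knobs in the middle of the housing. +x is the feed line: from the housing (ends at x = 45 mm) along the bed (to 165 mm) to the anvil, at y = 0, 8.5 mm above the bed; z up.
- bed_mid (a point): Point on top of the bed, on the feed line, 97 mm from the knob axis; axes as gauge. A block centred here clears nose and anvil by 6 mm or more. The anvil, a dark steel block on the bed (20 mm long, 34 wide, 26 high), was shifted by the last user: its face, square to the feed line, lies anywhere from 130 to 142 mm from the knob axis and is not reported.
- ring_mid (a point): Centre of the outer coarse ring, on the knob axis, 57 mm above the worktop. The ring is black, knurled, 52 mm in diameter; its grip surface is 18 mm high (48 to 66 mm above the worktop), 3 mm clear of the housing's flat top. The point turns with the ring about z (up); a white mark lies on the rim along its x.
- coarse (a joint): Outer ring's angle, 0 to 3.3 rad, growing clockwise from above. Each rad drives the spindle 12 mm to the anvil; at 0 the free nose ends 60 mm from the knob axis. Even friction 0.25 N m; each newton on the nose adds 0.012 N m. At rest friction may hide part of this: compare like steps. Stays where left. Needs 1.4 to 2.9 rad in all, the first 1.2 free, in one or more grasps.
- trim_mark (a point): Outer end of the red line on top of the inner fine knob, 12 mm from the knob axis, 82.5 mm above the worktop. The inner knob is bright aluminium, 32 mm in diameter, stands 16.5 mm above the ring, coaxial with it (66 to 82.5 mm above the worktop), and turns at a touch. It may not shift by more than 2.5 mm at this mark.
- spindle: Steel spindle, 13 mm in diameter, out of the housing along the feed line, with a dark 11.6 mm nose on an orange neck. The nose is sprung: 4 N per mm pushed back (from 0, 7 mm at most), so at 10 N half of the 5 mm orange neck is hidden. Origin: on the feed line, 60 mm behind the end face of the free nose; x along the feed.
- block: The longer bright steel gauge block, 20 x 50 x 16 mm (x, y, z), 0.10 to 0.16 kg, lying flat on the worktop, far left or far right of the comparator. Origin: centre of its underside; y along its length. Mind the fixed probe stand right of the comparator when carrying: its red lever rises to 0.30 m, 0.66 m ahead of the robot base and 0.25 m to the right.
- short_block: The shorter steel gauge block, 20 x 35 x 12 mm, not needed. Origin: centre of its underside; y along its length.
- clip: Black binder clip with wire handles, 36 x 32 x 56 mm, bystander. Origin: centre of its underside.
- resistor: Black resistor block with two binding posts, 46 x 66 x 48 mm, bystander. Origin: centre of its underside.
- weight: Brass calibration weight, 27 mm wide, 42 mm high, bystander. Origin: centre of its underside.
- vial: Sample vial with black cap, 24 mm wide, 60 mm high, bystander. Origin: centre of its underside.
- spare_probe: Spare probe head, grey tube with black ends, 28 x 105 x 24 mm, lying, bystander. Origin: centre of its underside.
- marker: White marker pen with blue cap, 16 x 136 x 14 mm, lying, bystander. Origin: its underside's centre.

How it is judged:
By the outcome, as a careful person would: the job done as asked, in the order asked, and still so for the second after the job is handed in, with the robot touching nothing.
It also fails if it takes over 72 s, if anything falls off the work surface, if the arm or the gripper's body presses on something with over 40 N, if the wrist force passes 120 N, or if a joint passes its speed limit or range.

## Robot

A 6-joint arm with a two-finger parallel gripper is mounted at the origin on a cart in front of the work surface, level with it; the furniture and walls round the work are solid. World frame = base frame: x ahead of the robot, y to its left, z up, the work surface at z = 0. Lengths are in m, angles in rad, forces in N, time in s.
With the tool pointing down it reaches from about 0.35 to 0.975 m from the base axis. Payload 7.1 kg.
Tool frame: the origin (TCP) lies midway between the tips of the shut fingers; the grasp point (between the pads) lies 19 mm behind it; z points along the fingers, y is the line along which they close (so a half turn about z gives the same grasp; the last joint's range is limited). The gripper opens to 88 mm and grips with 3 to 60 N. Pads are 20 mm wide; open, the fingers measure 115 mm over their backs; the gripper's body (75 mm by 178 mm) begins 61 mm behind the grasp point.
Start: joints at [1.27, 0.423, 1.63, -0, 1.089, -0.019], TCP at [0.174, 0.6, 0.223] pointing down, gripper open.
Joint ranges: [-3, 3], [-0.9, 2.11], [0.09, 2.58], [-1.31, 4.45], [0.11, 2.69], [-2.54, 2.54]. Speed limits (rad/s): [2.39, 2.39, 3.01, 3.14, 3.14, 3.14].

## Interface

Orientations are given as a unit quaternion [x, y, z, w].
In Python, from rig import readout, snapshot, job gives the robot as it stands.
- The arm moves only by the tool drive_tool, never from a script. Its argument "steps" is a list of rows, each a list of 5 numbers: the shift along the tool's x, y, z in m, then the turn about the tool's z in rad, then the closure in counts, from 0 (fully open) to 255 (shut). A call has 1 to 12 rows; each row shifts and turns the commanded pose from where the row before left it, along the tool's axes as they then stand; what a row does not reach is not made up. A row lasts 1/12 s, in which the tool goes at most 41.7 mm and 7.16 degrees, less where a joint would pass 70% of its speed; a pose out of reach is approached as far as the arm can. A call is refused whole if a number of a shift passes 0.0417 or a number of a turn 0.125, either way. A call with a gripper value outside its range is refused whole. The fingers move at their own pace and stop on an object; "grip_force" is the grip in N (left out, the last holds). Time passes only in rows, so rows that do not move let the fingers close. It gives the time, the measured TCP pose, the force, the opening and the grip force at its end, in the units of the state.
- readout.sense(): the state, without advancing time (a new reading comes with each control period).
- snapshot(name): name is "side" or "top"; returns a dict with "color" (420x560x3 uint8, red, green, blue), "mtx" (3x3 intrinsics, pixels), "k1" (the pictures are not rectified: a ray, as slopes to the right and down, at radius r is drawn at 1 + k1 r^2 times it, then the intrinsics apply), "rvec" (rotation vector, rad) and "tvec" (3), from world to camera coordinates, as OpenCV has them. Camera axes: x right, y down, z forward; pixel columns grow to the right and rows downward; lengths in m; the calibration is good to about 2 mm. A picture is of the moment at which its call begins. There is no depth.
- job.finish_job(): hands the job in; it is judged then, once.
The state is a dict: "clock": time; "q": joint angles; "qd": joint speeds; "effort": joint torques, N m; "ee_pos": TCP position; "tool_rot": TCP orientation; "contact_force": force on the tool from outside, world axes, zero at the start; "moment": the same for the moment, N m; "finger_gap": finger opening in m; "grasp_force": force on a finger pad.
Only numpy, scipy, OpenCV 4.12 (cv2) and the standard library are available. Lean on these libraries where they do the work, as an engineer would, in place of code of your own. Each camera call takes 0.05 s, during which the arm holds its last target. There are 200 camera calls.

## Working session

There is one attempt and no reset: what is moved stays moved. The work goes in short steps, Python scripts to look and compute and a tool call to move; the robot and the scene stay as the last step left them, time stands still between calls to the robot, and variables do not carry over. Pictures are saved under pics/ and viewed, at most 10 in all, crops included, and the job is handed in when it is done.

Besides the shell and the picture viewer there is one more tool, called after ">>>" by a JSON object that holds its "op" and its "data", one argument or row to a line. drive_tool: Moves the arm, as the interface text tells. Its arguments: {"type":"object","properties":{"steps":{"type":"array","items":{"type":"array","items":{"type":"number"}}},"grip_force":{"type":"number"}},"required":["steps"]}

```bash
mkdir -p pics; cat > h.py <<'E'
import numpy as np, cv2
from rig import readout, snapshot, job
def ray(s,u,v):
    K=np.array(s["mtx"]);k=s["k1"];R=cv2.Rodrigues(np.array(s["rvec"],float))[0];t=np.array(s["tvec"],float).ravel()
    p=cv2.undistortPoints(np.array([[[u,v]]],float),K,np.array([k,0,0,0.]))[0,0]
    return -R.T@t, R.T@np.array([p[0],p[1],1.])
def onz(s,u,v,z):
    o,d=ray(s,u,v); return o+d*(z-o[2])/d[2]
def pix(s,P):
    return cv2.projectPoints(np.array(P,float).reshape(-1,3),np.array(s["rvec"],float),np.array(s["tvec"],float),np.array(s["mtx"]),np.array([s["k1"],0,0,0.]))[0].reshape(-1,2)
def save(s,n,crop=None,f=1):
    im=s["color"][:,:,::-1]
    if crop: a,b,c,d=crop; im=im[b:d,a:c]
    cv2.imwrite("pics/"+n+".png",cv2.resize(im,None,fx=f,fy=f,interpolation=cv2.INTER_CUBIC))
E
python3 - <<'E'
from h import *
import pickle
for n in("top","side"):
    s=snapshot(n); save(s,n+"0",None,1.42); pickle.dump(s,open(n+"0.pkl","wb")); print(n,ray(s,280,210))
print(readout.sense())
E
```

```text
top (array([0.19316528, 0.0293039 , 1.83153961]), array([ 0.18361043,  0.00348705, -0.98300339]))
side (array([ 0.50964783, -1.30468723,  0.9615274 ]), array([ 0.00618381,  0.8303254 , -0.55732298]))
{'clock': 0.1, 'q': array([ 1.27003808e+00,  4.23754182e-01,  1.63061920e+00, -5.41078871e-06,
        1.08859382e+00, -1.89931420e-02]), 'qd': array([-0.00024053, -0.00062871, -0.0012715 ,  0.00074253, -0.00149069,
       -0.00027278]), 'effort': array([ 5.44745017e-04, -5.45609057e+01, -2.74325824e+01,  6.45118486e-02,
        1.86885009e-02,  9.34960056e-07]), 'ee_pos': array([0.17360458, 0.59987731, 0.22198361]), 'tool_rot': array([ 1.40415702e-01,  9.90092399e-01, -6.78886782e-04, -1.07044796e-04]), 'contact_force': array([ 0.17698783,  0.57949615, -0.63307412]), 'moment': array([ 0.00846572, -0.04365311, -0.03770652]), 'grasp_force': 0.0, 'finger_gap': 0.08759098309342848}
```

View pics/top0.png

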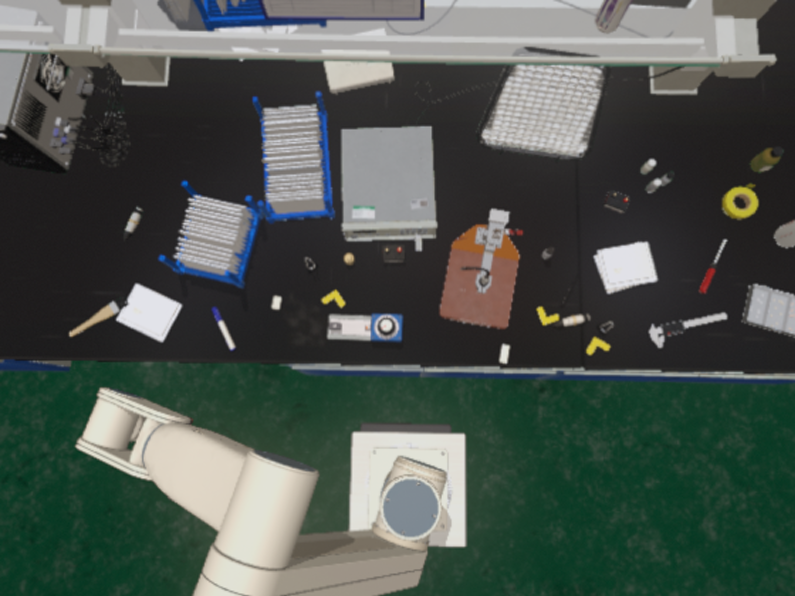

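View pics/side0.png

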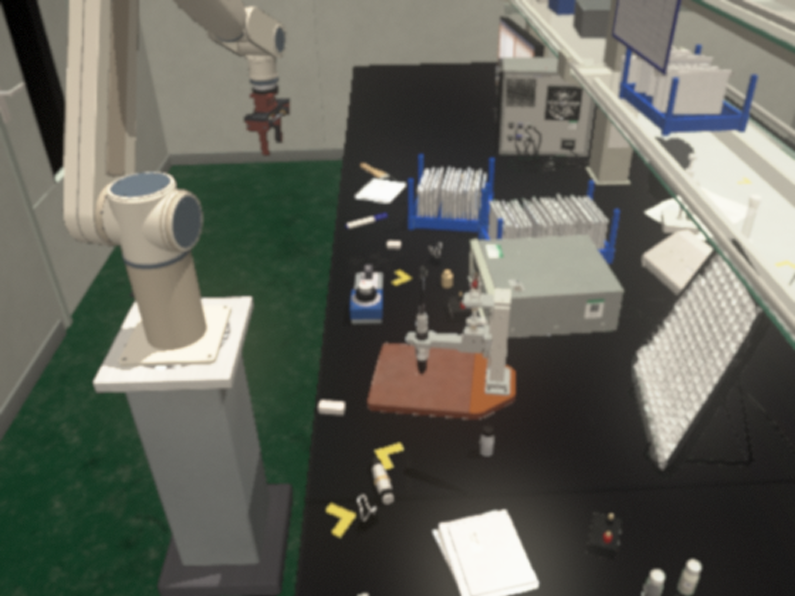

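The top view shows the comparator at about (365,327), knobs at (387,326) and the bed running left (+y). Bright blocks are at (276,302) and (504,353) in the 1.42x picture. Next I measure them.

```bash
python3 - <<'E'
from h import *
import pickle
s=pickle.load(open("top0.pkl","rb")); im=s["color"]; hsv=cv2.cvtColor(im,cv2.COLOR_RGB2HSV)
m=((hsv[...,2]>130)&(hsv[...,1]<60)).astype(np.uint8)
for n,c,z in(("L",(276,302),.012),("R",(504,353),.016)):
    cx,cy=np.array(c)/1.42; mm=np.zeros_like(m); a,b=int(cx)-18,int(cy)-18
    mm[b:b+36,a:a+36]=m[b:b+36,a:a+36]
    cs,_=cv2.findContours(mm,0,1); k=max(cs,key=cv2.contourArea)
    P=np.array([onz(s,*p[0],z)[:2] for p in k]); r=cv2.minAreaRect((P*1000).astype(np.float32)); print(n,r,cv2.boxPoints(r))
# blue housing, knob
m=((hsv[...,0]>95)&(hsv[...,0]<125)&(hsv[...,1]>120)&(hsv[...,2]>60)).astype(np.uint8)
mm=np.zeros_like(m); mm[215:245,225:290]=m[215:245,225:290]
k=np.argwhere(mm)[:,::-1]
P=np.array([onz(s,*p,.045)[:2] for p in k]); print("blue",cv2.minAreaRect((P*1000).astype(np.float32)))
print("knob",onz(s,387/1.42,326/1.42,.08))
a=im[205:255,180:360]; b=im[230:265,215:300]
save(s,"t1",(180,200,360,260),4.4)
E
```

```text
L ((515.34912109375, 390.6471862792969), (22.817752838134766, 38.50619888305664), 81.90515899658203) [[494.68134 382.06305]
 [532.8039  376.64093]
 [536.0169  399.23132]
 [497.89435 404.65344]]
R ((329.11322021484375, -265.8363037109375), (141.5993194580078, 11.510379791259766), 88.2557601928711) [[ 321.2057  -336.42798]
 [ 332.71075 -336.77832]
 [ 337.02075 -195.24463]
 [ 325.5157  -194.89429]]
blue ((442.1344909667969, 64.59183502197266), (77.52034759521484, 85.26634216308594), 1.0179067850112915)
knob [0.4408013  0.06371585 0.08      ]
```

View pics/t1.png

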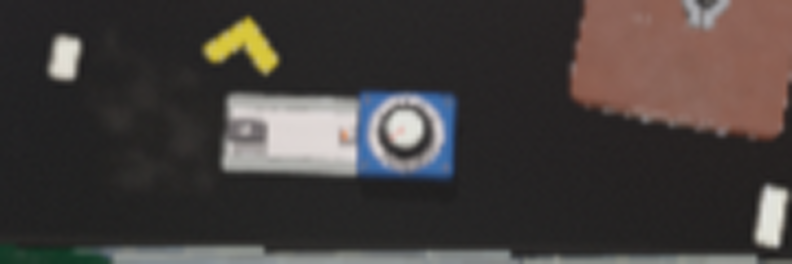

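The left block measures 38 x 23 mm, so it is the short one. The long block is the right one, at crop (771,216). Next I measure it, the feed axis and the anvil.

```bash
python3 - <<'E'
from h import *
import pickle
s=pickle.load(open("top0.pkl","rb")); im=s["color"]; hsv=cv2.cvtColor(im,cv2.COLOR_RGB2HSV)
def rect(m,win,z,n):
    a,b,c,d=win; mm=np.zeros_like(m); mm[b:d,a:c]=m[b:d,a:c]
    cs,_=cv2.findContours(mm,0,1); k=max(cs,key=cv2.contourArea)
    P=np.array([onz(s,*p[0],z)[:2] for p in k]); r=cv2.minAreaRect((P*1000).astype(np.float32)); print(n,r,cv2.boxPoints(r).round().tolist())
m=((hsv[...,2]>130)&(hsv[...,1]<60)).astype(np.uint8)
rect(m,(345,238,366,256.5.__int__()),.016,"R")
rect(m,(228,218,262,244),.012,"bed")
for n,p,z in(("Rtop",(776,187),.016),("Rbot",(767,245),.016),("bed far-left",(229,95),.012),("bed far-right",(357,97),.012),("bed near-left",(223,170),.012),("bed near-right",(356,176),.012),("anvil face a",(266,120),.038),("face b",(265,142),.038),("nose",(340,134),.0205),
 ("house TL",(359,92),.045),("house TR",(454,93),.045),("house BL",(359,177),.045),("house BR",(453,178),.045)):
    print(n,onz(s,p[0]/4.4+180,p[1]/4.4+200,z)[:2].round(4))
S=pickle.load(open("side0.pkl","rb")); print("side knob px of est", pix(S,[.4408,.0637,.0825])*1.42, pix(S,[.38,-.24,.016])*1.42)
E
```

```text
R ((377.1512145996094, -271.832763671875), (21.918779373168945, 53.12446975708008), 79.79328918457031) [[349.0, -278.0], [401.0, -287.0], [405.0, -266.0], [353.0, -256.0]]
bed ((446.5299072265625, 174.32415771484375), (122.28492736816406, 70.04410552978516), 88.69073486328125) [[410.0, 114.0], [480.0, 112.0], [483.0, 235.0], [413.0, 236.0]]
Rtop [ 0.4028 -0.2786]
Rbot [ 0.3489 -0.2695]
bed far-left [0.4808 0.233 ]
bed far-right [0.481  0.1128]
bed near-left [0.4099 0.236 ]
bed near-right [0.4064 0.1118]
anvil face a [0.4539 0.1951]
face b [0.4334 0.1953]
nose [0.4445 0.1274]
house TL [0.4805 0.1096]
house TR [0.4811 0.0219]
house BL [0.4017 0.1076]
house BR [0.4023 0.0215]
side knob px of est [[363.78445053 285.47391019]] [[333.34714203 393.8304864 ]]
```

>>> {"op": "drive_tool", "data": {
  "steps": [
    [0,0,0,-0.106,0],
    [-0.0275,-0.0275,-0.009,0,0],
    [-0.0275,-0.0275,-0.009,0,0],
    [-0.0275,-0.0275,-0.009,0,0],
    [-0.0275,-0.0275,-0.009,0,0],
    [-0.0275,-0.0275,-0.009,0,0],
    [-0.0275,-0.0275,-0.009,0,0],
    [-0.0275,-0.0275,-0.009,0,0],
    [-0.0275,-0.0275,-0.009,0,0],
    [-0.0275,-0.0275,-0.009,0,0],
    [-0.0275,-0.0275,-0.009,0,0],
    [-0.0275,-0.0275,-0.009,0,0]
  ]
}}

```text
clock: 1.1
ee_pos: [0.4192, 0.2477, 0.322]
tool_rot: [0.088, 0.996, -0.0, -0.0]
contact_force: [1.0, 1.2, 0.4]
finger_gap: 0.0879
grasp_force: 0.0
```

>>> {"op": "drive_tool", "data": {
  "steps": [
    [-0.006,-0.0345,0,0,0],
    [-0.006,-0.0345,0,0,0],
    [-0.006,-0.0345,0,0,0],
    [-0.006,-0.0345,0,0,0],
    [-0.006,-0.0345,0,0,0],
    [-0.006,-0.0345,0,0,0],
    [-0.006,-0.0345,0,0,0],
    [-0.006,-0.0345,0,0,0],
    [-0.006,-0.0345,0,0,0],
    [-0.006,-0.0345,0,0,0]
  ]
}}

```text
clock: 1.93
ee_pos: [0.4168, -0.1022, 0.3216]
tool_rot: [0.088, 0.996, 0.0, -0.0]
contact_force: [1.8, -0.5, 0.0]
finger_gap: 0.0879
grasp_force: 0.0
```

>>> {"op": "drive_tool", "data": {
  "steps": [
    [0.002,-0.035,0,0,0],
    [0.002,-0.035,0,0,0],
    [0.002,-0.035,0,0,0],
    [0.002,-0.035,0,0,0],
    [0.002,-0.035,0,0,0],
    [0,0,0.035,0,0],
    [0,0,0.035,0,0],
    [0,0,0.035,0,0],
    [0,0,0.035,0,0],
    [0,0,0.035,0,0],
    [0,0,0.03,0,0],
    [0,0,0,0,0]
  ]
}}

```text
clock: 2.93
ee_pos: [0.3736, -0.2687, 0.1118]
tool_rot: [0.088, 0.996, 0.003, -0.004]
contact_force: [-1.1, 0.4, 0.6]
finger_gap: 0.0879
grasp_force: 0.0
```

```bash
python3 - <<'E'
from h import *
s=snapshot("side"); save(s,"s1",(190,230,300,320),7)
e=readout.sense();print(e["ee_pos"],e["q"],pix(s,e["ee_pos"]),pix(s,[.377,-.272,.016]))
E
```

```text
[ 0.37501012 -0.26966958  0.11437118] [-6.49194926e-01  3.64372359e-01  2.05291595e+00 -1.42424722e-06
  7.31331053e-01 -2.04411988e+00] [[229.59925675 257.76364422]] [[233.10963934 284.89257643]]
```

View pics/s1.png

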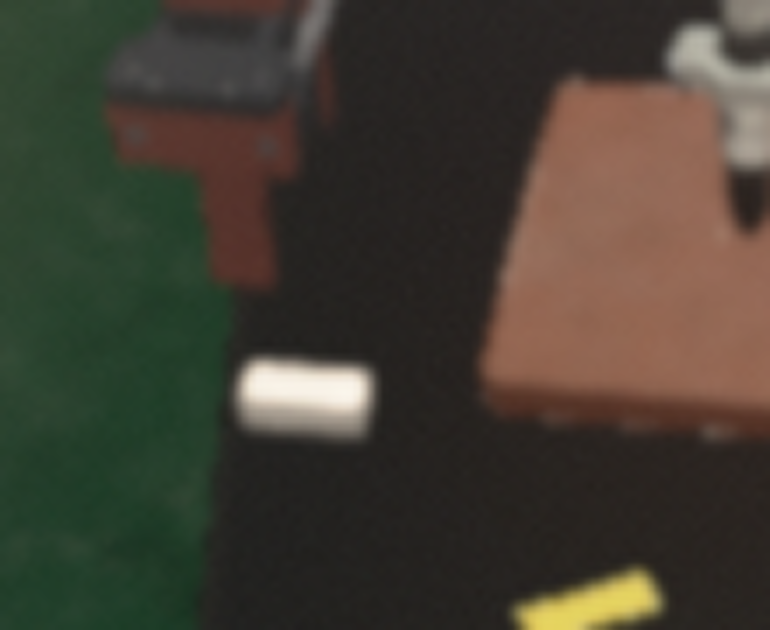

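The side view shows the block's top centre at crop (308,380), full-frame (234,284). That is within a pixel of my prediction, with the gripper right above it.

>>> {"op": "drive_tool", "data": {
  "steps": [
    [-0.003,-0.001,0.03,0,0],
    [0,0,0.03,0,0],
    [0,0,0.03,0,0],
    [0,0,0.012,0,0],
    [0,0,0.007,0,0],
    [0,0,0,0,0],
    [0,0,0,0,200],
    [0,0,0,0,255],
    [0,0,0,0,255],
    [0,0,0,0,255],
    [0,0,0,0,255],
    [0,0,0,0,255]
  ],
  "grip_force": 20
}}

```text
clock: 3.98
ee_pos: [0.38, -0.2728, 0.0081]
tool_rot: [0.088, 0.996, -0.0, 0.0]
contact_force: [0.2, -0.2, 0.2]
finger_gap: 0.0513
grasp_force: 0.0
```

>>> {"op": "drive_tool", "data": {
  "steps": [
    [0,0,0.003,0,255],
    [0,0,0,0,255],
    [0,0,0,0,255],
    [0,0,0,0,255],
    [0,0,0,0,255],
    [0,0,0,0,255],
    [0,0,0,0,255],
    [0,0,0,0,255],
    [0,0,0,0,255],
    [0,0,0,0,255]
  ]
}}

```text
clock: 4.82
ee_pos: [0.3797, -0.2727, 0.0047]
tool_rot: [0.088, 0.996, -0.0, -0.0]
contact_force: [-0.4, -0.1, -0.9]
finger_gap: 0.0199
grasp_force: 20.0
```

>>> {"op": "drive_tool", "data": {
  "steps": [
    [0,0,-0.01,0,255],
    [0,0,-0.035,0,255],
    [0,0,-0.04,0,255],
    [0,0,-0.04,0,255],
    [0,0,-0.04,0,255],
    [0,0,-0.04,0,255],
    [0,0,-0.04,0,255],
    [0,0,-0.04,0,255],
    [0,0,-0.04,0,255],
    [0,0,0,0,255]
  ]
}}

```text
clock: 5.65
ee_pos: [0.3824, -0.2746, 0.3383]
tool_rot: [0.088, 0.996, -0.004, 0.006]
contact_force: [0.7, -1.0, 0.1]
finger_gap: 0.0199
grasp_force: 20.0
```

>>> {"op": "drive_tool", "data": {
  "steps": [
    [-0.0015,0.02,0,0,255],
    [-0.0015,0.034,0,0,255],
    [-0.0015,0.034,0,0,255],
    [-0.0015,0.034,0,0,255],
    [-0.0015,0.034,0,0,255],
    [-0.0015,0.034,0,0,255],
    [-0.0015,0.034,0,0,255],
    [0,0,0,0,255]
  ]
}}

```text
clock: 6.32
ee_pos: [0.4293, -0.0494, 0.3297]
tool_rot: [0.086, 0.996, 0.001, 0.0]
contact_force: [0.3, 0.3, -2.0]
finger_gap: 0.0192
grasp_force: 20.0
```

>>> {"op": "drive_tool", "data": {
  "steps": [
    [0,0,0,0.118,255],
    [0,0,0,0.118,255],
    [0,0,0,0.118,255],
    [0,0,0,0.118,255],
    [0,0,0,0.118,255],
    [0,0,0,0.118,255],
    [0,0,0,0.118,255],
    [0,0,0,0.118,255],
    [0,0,0,0.118,255],
    [0,0,0,0.118,255],
    [0,0,0,0.118,255],
    [0,0,0,0.118,255]
  ]
}}

```text
clock: 7.32
ee_pos: [0.4285, -0.0542, 0.3296]
tool_rot: [0.717, 0.697, -0.0, -0.0]
contact_force: [-0.1, -0.4, -1.6]
finger_gap: 0.02
grasp_force: 20.0
```

```bash
python3 - <<'E'
from h import *
e=readout.sense();print(e)
E
```

```text
{'clock': 7.3167, 'q': array([-1.53266330e-01,  2.64593753e-03,  1.91168913e+00, -1.75518019e-04,
        1.22781423e+00, -1.26169568e-01]), 'qd': array([ 1.10988044e-03,  1.52424221e-03, -2.03672800e-04, -1.21027032e-04,
       -1.01815250e-05,  1.40483598e+00]), 'effort': array([-6.65226165e-03, -3.06940377e+01, -3.05137789e+01,  6.56463741e-02,
        2.63225567e-02, -1.87864870e+00]), 'ee_pos': array([ 0.42852802, -0.05420871,  0.32955793]), 'tool_rot': array([ 7.16601113e-01,  6.97483162e-01, -2.33482820e-04, -1.72567664e-04]), 'contact_force': array([-0.08574451, -0.44827752, -1.60241715]), 'moment': array([-0.11570673,  0.03782738, -0.00851868]), 'grasp_force': 19.995880722999573, 'finger_gap': 0.020046118153178194}
```

>>> {"op": "drive_tool", "data": {
  "steps": [
    [0.036,0.002,0,0,255],
    [0.036,0.002,0,0,255],
    [0.036,0.002,0,0,255],
    [0.036,0.002,0,0,255],
    [0.036,0.002,0,0,255],
    [0.036,0.001,0,0,255],
    [0,0,0.035,0,255],
    [0,0,0.035,0,255],
    [0,0,0.035,0,255],
    [0,0,0.035,0,255],
    [0,0,0.035,0,255],
    [0,0,0.035,0,255]
  ]
}}

```text
clock: 8.32
ee_pos: [0.4443, 0.1613, 0.1185]
tool_rot: [0.714, 0.7, 0.0, 0.0]
contact_force: [0.2, -0.5, -2.0]
finger_gap: 0.0199
grasp_force: 20.0
```

>>> {"op": "drive_tool", "data": {
  "steps": [
    [0,0,0,0,255],
    [0,0,0,0,255]
  ]
}}

```text
clock: 8.48
ee_pos: [0.4434, 0.161, 0.1188]
tool_rot: [0.715, 0.7, -0.002, -0.001]
contact_force: [-0.0, 0.8, -1.1]
finger_gap: 0.0196
grasp_force: 20.0
```

```bash
python3 - <<'E'
from h import *
import pickle
s=snapshot("side"); pickle.dump(s,open("side1.pkl","wb")); save(s,"s2",(220,150,310,235),7)
e=readout.sense();print(e["ee_pos"],e["tool_rot"],e["q"][5],e["moment"])
def c(P): return ((pix(s,P)-[220,150])*7).round().tolist()
y0=.0645
print("trim",c([.442,y0,.0825]),"anvil130 top",c([.4445,y0+.13,.038]),"nose60",c([.443,y0+.06,.0205]),"house top corners",c([.404,y0-.045,.045]),c([.48,y0-.045,.045]),c([.404,y0+.045,.045]),"tcp",c(e["ee_pos"]))
E
```

```text
[0.44495949 0.16159066 0.12041016] [ 7.14556214e-01  6.99577958e-01 -2.92090351e-04 -1.12738019e-04] 0.344481262055883 [-0.07179591  0.02247281 -0.0248272 ]
trim [[256.0, 356.0]] anvil130 top [[269.0, 293.0]] nose60 [[266.0, 395.0]] house top corners [[178.0, 477.0]] [[338.0, 471.0]] [[185.0, 373.0]] tcp [[261.0, 186.0]]
```

View pics/s2.png

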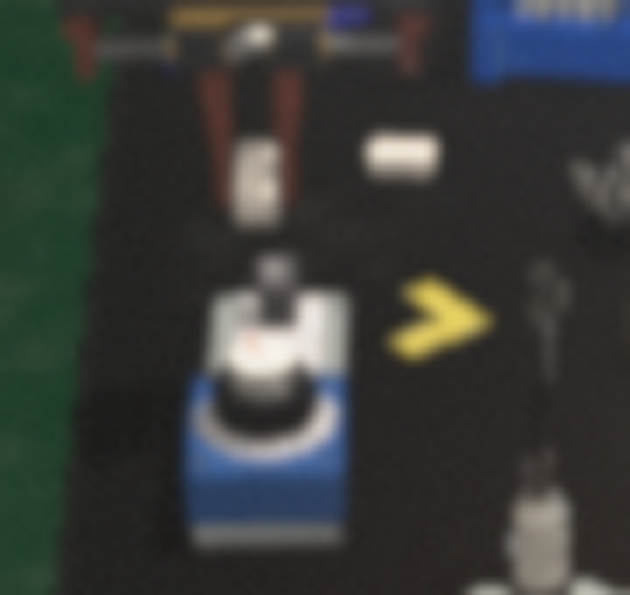

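The side view shows the held block between the fingers at (258,180), the knob top at (264,345), the housing's near top corners at (187,475) and (348,470), and the anvil at (275,280). The gauge sits about 4 mm right of my estimate, so I check both views together.

```bash
python3 - <<'E'
from h import *
import pickle
S=pickle.load(open("side1.pkl","rb")); T=pickle.load(open("top0.pkl","rb"))
def tri(a,b):
    o1,d1=ray(*a);o2,d2=ray(*b); A=np.stack([d1,-d2],1); k=np.linalg.lstsq(A,o2-o1,rcond=None)[0]
    p,q=o1+d1*k[0],o2+d2*k[1]; return ((p+q)/2).round(4), np.linalg.norm(p-q).round(4)
def cen(s,m,w):
    a,b,c,d=w; mm=np.zeros(m.shape,np.uint8); mm[b:d,a:c]=m[b:d,a:c]
    cs,_=cv2.findContours(mm,0,1);k=max(cs,key=cv2.contourArea); M=cv2.moments(k); return M["m10"]/M["m00"],M["m01"]/M["m00"],cv2.minEnclosingCircle(k)
hT=cv2.cvtColor(T["color"],cv2.COLOR_RGB2HSV)
# knob top in top view: bright blob inside ring
m=(hT[...,2]>150)&(hT[...,1]<70)
c=cen(T,m,(266,224,278,236)); print("top knob",c, onz(T,c[0],c[1],.0825))
kS=(264/7+220,345/7+150); print("side knob",kS,onz(S,*kS,.0825),"tri",tri((T,c[0],c[1]),(S,*kS)))
b=(hT[...,0]>95)&(hT[...,0]<125)&(hT[...,1]>120)
# block near end in side: bottom edge center and top
for n,p,z in(("blk near bottom",(256,227),.1157),("blk L edge bottom",(233,222),.1157),("blk R",(278,222),.1157)): print(n,onz(S,p[0]/7+220,p[1]/7+150,z))
for n,p,z in(("hL",(188,474),.045),("hR",(348,468),.045),("hbl",(196,545),0),("hbr",(343,543),0),("anvil L",(258,262),.038),("anvil R",(297,262),.038),("base far L",(214,293),.01),("base far R",(350,293),.01)): print(n,onz(S,p[0]/7+220,p[1]/7+150,z)[:2].round(4))
E
```

```text
top knob (271.5, 228.5, ((271.5, 228.5), 3.8079864978790283)) [0.44468318 0.06785885 0.0825    ]
side knob (257.7142857142857, 199.28571428571428) [0.44577695 0.07431935 0.0825    ] tri (array([0.4451, 0.0679, 0.0864]), np.float64(0.002))
blk near bottom [0.44269216 0.13009524 0.1157    ]
blk L edge bottom [0.43128458 0.13566278 0.1157    ]
blk R [0.4534401  0.13422646 0.1157    ]
hL [0.4085 0.0214]
hR [0.4846 0.0219]
hbl [0.4094 0.0259]
hbr [0.4806 0.0234]
anvil L [0.4382 0.2256]
anvil R [0.4588 0.2243]
base far L [0.413  0.2414]
base far R [0.4857 0.2369]
```

>>> {"op": "drive_tool", "data": {
  "steps": [
    [0,0.003,0.02,0,255],
    [0,0,0.02,0,255],
    [0,0,0.02,0,255],
    [0,0,0.015,0,255],
    [0,0,0.01,0,255],
    [0,0,0.005,0,255],
    [0,0,0,0,255],
    [0,0,0,0,255]
  ]
}}

```text
clock: 9.2
ee_pos: [0.4488, 0.162, 0.0308]
tool_rot: [0.715, 0.7, 0.001, 0.0]
contact_force: [-0.4, -0.4, -1.1]
finger_gap: 0.0196
grasp_force: 20.0
```

```bash
python3 - <<'E'
from h import *
import pickle
s=snapshot("side"); t=snapshot("top")
pickle.dump((s,t),open("st2.pkl","wb"))
a=cv2.resize(s["color"][170:235,235:290],None,fx=8,fy=8,interpolation=2); b=cv2.resize(t["color"][205:255,220:300],None,fx=5,fy=5,interpolation=2)
h=np.zeros((520,840,3),np.uint8); h[:a.shape[0],:a.shape[1]]=a; h[:b.shape[0],440:840]=b; cv2.imwrite("pics/c3.png",cv2.resize(h,(800,495))[:,:,::-1])
e=readout.sense();print(e["ee_pos"],e["contact_force"])
E
```

```text
[0.44872282 0.16201362 0.0308057 ] [ 0.21513908 -0.19829679 -1.22090531]
```

View pics/c3.png

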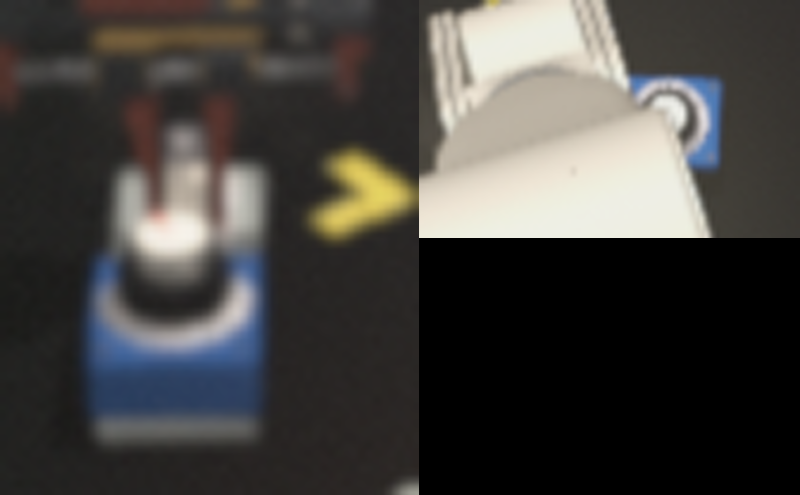

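The side view shows the block (186,190) in line with the anvil (184,140), centred between the base edges (118 and 265). I lower it.

>>> {"op": "drive_tool", "data": {
  "steps": [
    [0,0,0.005,0,255],
    [0,0,0.005,0,255],
    [0,0,0.002,0,255],
    [0,0,0.001,0,255],
    [0,0,0,0,255],
    [0,0,0,0,255]
  ]
}}

```text
clock: 9.8
ee_pos: [0.4476, 0.1616, 0.0165]
tool_rot: [0.715, 0.7, -0.0, -0.0]
contact_force: [-0.6, -0.4, 0.1]
finger_gap: 0.02
grasp_force: 20.0
```

>>> {"op": "drive_tool", "data": {
  "steps": [
    [0,0,0.001,0,255],
    [0,0,0,0,255],
    [0,0,0,0,255]
  ]
}}

```text
clock: 10.05
ee_pos: [0.4477, 0.1617, 0.0165]
tool_rot: [0.714, 0.7, -0.0, -0.0]
contact_force: [-3.7, -1.0, 14.9]
finger_gap: 0.0198
grasp_force: 20.0
```

>>> {"op": "drive_tool", "data": {
  "steps": [
    [0,0,-0.001,0,255],
    [0,0,0,0,180],
    [0,0,0,0,100],
    [0,0,0,0,0],
    [0,0,0,0,0],
    [0,0,0,0,0],
    [0,0,0,0,0],
    [0,0,0,0,0]
  ]
}}

```text
clock: 10.72
ee_pos: [0.4478, 0.1617, 0.0166]
tool_rot: [0.714, 0.7, -0.0, -0.0]
contact_force: [0.4, -0.4, 0.1]
finger_gap: 0.0621
grasp_force: 0.0
```

>>> {"op": "drive_tool", "data": {
  "steps": [
    [0,0,0,0,0],
    [0,0,0,0,0],
    [0,0,0,0,0],
    [0,0,0,0,0],
    [0,0,-0.01,0,0],
    [0,0,-0.03,0,0],
    [0,0,-0.035,0,0],
    [0,0,-0.035,0,0],
    [0,0,-0.035,0,0],
    [0,0,0,0,0]
  ]
}}

```text
clock: 11.55
ee_pos: [0.4513, 0.1629, 0.1682]
tool_rot: [0.714, 0.7, 0.005, 0.002]
contact_force: [0.8, 0.9, 0.6]
finger_gap: 0.0878
grasp_force: 0.0
```

>>> {"op": "drive_tool", "data": {
  "steps": [
    [-0.032,0,0,-0.125,0],
    [0,0,0,-0.125,0],
    [0,0,0,-0.125,0],
    [0,0,0,-0.125,0],
    [0,0,0,-0.125,0],
    [0,0,0,-0.125,0],
    [0,0,0,-0.125,0],
    [0,0,0,-0.125,0],
    [0,0,0,-0.125,0],
    [0,0,0,-0.125,0],
    [0,0,0,-0.125,0],
    [0,0,0,-0.125,0]
  ]
}}

```text
clock: 12.55
ee_pos: [0.4468, 0.1307, 0.1617]
tool_rot: [0.045, 0.999, -0.0, -0.0]
contact_force: [0.0, 0.0, -0.2]
finger_gap: 0.0882
grasp_force: 0.0
```

>>> {"op": "drive_tool", "data": {
  "steps": [
    [0,-0.032,0,0,0],
    [0,-0.032,0,0,0],
    [0,0,0,0,0],
    [0,0,0,0,0]
  ]
}}

```text
clock: 12.88
ee_pos: [0.4406, 0.0661, 0.1617]
tool_rot: [0.049, 0.999, 0.0, -0.0]
contact_force: [-0.7, 0.0, -0.1]
finger_gap: 0.0879
grasp_force: 0.0
```

```bash
python3 - <<'E'
from h import *
e=readout.sense();print(e["ee_pos"],e["tool_rot"],e["q"],e["moment"]); 
from scipy.spatial.transform import Rotation as R
M=R.from_quat(e["tool_rot"]).as_matrix(); print(M.round(3)); print(M.T@(np.array([.4458,.0668,.048])-e["ee_pos"]))
E
```

```text
[0.44064265 0.06612891 0.16171824] [ 4.94303069e-02  9.98777563e-01  2.90892647e-05 -1.55008490e-04] [ 1.22175345e-01  2.54774271e-01  2.06182267e+00  1.50079046e-04
  8.25291247e-01 -1.34982189e+00] [-0.0233193   0.0505734  -0.01289444]
[[-0.995  0.099 -0.   ]
 [ 0.099  0.995  0.   ]
 [ 0.     0.    -1.   ]]
[-0.00510142  0.00117218  0.1137167 ]
```

>>> {"op": "drive_tool", "data": {
  "steps": [
    [-0.005,0.001,0.02,0,0],
    [0,0,0.025,0,0],
    [0,0,0.025,0,0],
    [0,0,0.02,0,0],
    [0,0,0.005,0,0],
    [0,0,0,0,0],
    [0,0,0,0,0]
  ]
}}

```text
clock: 13.47
ee_pos: [0.4464, 0.0682, 0.067]
tool_rot: [0.048, 0.999, 0.0, -0.0]
contact_force: [-0.3, -0.3, -0.2]
finger_gap: 0.0876
grasp_force: 0.0
```

```bash
python3 - <<'E'
from h import *
import pickle
s=snapshot("side"); pickle.dump(s,open("side3.pkl","wb"));save(s,"s4",(225,150,305,230),7)
e=readout.sense();print(e["ee_pos"],((pix(s,e["ee_pos"])-[225,150])*7))
E
```

```text
[0.44686154 0.06811864 0.06752582] [[232.60412107 377.93462533]]
```

View pics/s4.png

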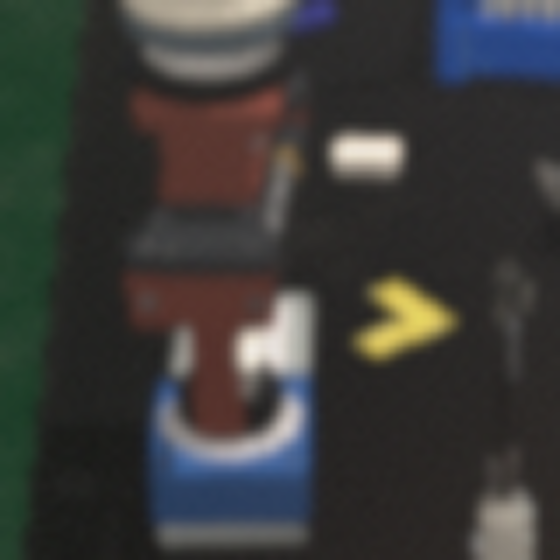

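The side view shows the near finger tip at (219,430) in front of the ring, and the dial annulus from 158 to 308 (centre 233). After allowing for yaw, the tool is about 1.5 mm too far left.

>>> {"op": "drive_tool", "data": {
  "steps": [
    [-0.0015,0,0.008,0,0],
    [0,0,0.008,0,0],
    [0,0,0,0,0],
    [0,0,0,0,90],
    [0,0,0,0,120],
    [0,0,0,0,120],
    [0,0,0,0,120],
    [0,0,0,0,120]
  ],
  "grip_force": 5
}}

```text
clock: 14.18
ee_pos: [0.4478, 0.0675, 0.0508]
tool_rot: [0.048, 0.999, 0.0, 0.0]
contact_force: [0.3, -0.7, 0.5]
finger_gap: 0.0578
grasp_force: 0.0
```

>>> {"op": "drive_tool", "data": {
  "steps": [
    [0,0,0,0,200],
    [0,0,0,0,200],
    [0,0,0,0,200]
  ]
}}

```text
clock: 14.43
ee_pos: [0.4478, 0.0683, 0.0508]
tool_rot: [0.048, 0.999, 0.001, 0.0]
contact_force: [-0.4, 7.8, 0.4]
finger_gap: 0.052
grasp_force: 5.0
```

>>> {"op": "drive_tool", "data": {
  "steps": [
    [0,0,0,0,200],
    [0,0,0,0,200],
    [0,0,0,0,200]
  ]
}}

```text
clock: 14.68
ee_pos: [0.4478, 0.0683, 0.0508]
tool_rot: [0.048, 0.999, 0.001, 0.0]
contact_force: [-0.1, 7.0, 0.1]
finger_gap: 0.0516
grasp_force: 5.0
```

>>> {"op": "drive_tool", "data": {
  "steps": [
    [0,0.001,0,0,255],
    [0,0,0,0,255],
    [0,0,0,0,255],
    [0,0,0,0.05,255],
    [0,0,0,0.05,255],
    [0,0,0,0.05,255],
    [0,0,0,0.05,255]
  ],
  "grip_force": 40
}}

```text
clock: 15.27
ee_pos: [0.4477, 0.0679, 0.0508]
tool_rot: [0.148, 0.989, -0.0, 0.0]
contact_force: [0.0, -6.3, 3.7]
finger_gap: 0.0516
grasp_force: 40.0
```

```bash
cat > r.py <<'E'
from h import *
from scipy.spatial.transform import Rotation as R
e=readout.sense();M=R.from_quat(e["tool_rot"]).as_matrix()
print("pos",e["ee_pos"].round(4),"yang",np.arctan2(M[1,1],M[0,1]).round(4),"q6",e["q"][5].round(3),"F",e["contact_force"].round(1),"Ftool",(M.T@e["contact_force"]).round(1),"mom",e["moment"].round(3),"e6",e["effort"][5].round(3),"gap",round(e["finger_gap"],4),e["grasp_force"])
E
python3 r.py
```

```text
pos [0.4477 0.0679 0.0508] yang 1.2735 q6 -1.147 F [ 0.  -6.3  3.7] Ftool [-1.9 -6.  -3.7] mom [-1.111  0.069  0.306] e6 -0.514 gap 0.0516 39.99996721744537
```

>>> {"op": "drive_tool", "data": {
  "steps": [
    [0,-0.0004,0,0.1,255],
    [0,0,0,0.1,255],
    [0,0,0,0.1,255],
    [0,0,0,0.1,255],
    [0,0,0,0.1,255],
    [0,0,0,0.1,255]
  ]
}}

```text
clock: 15.77
ee_pos: [0.4467, 0.0665, 0.0508]
tool_rot: [0.435, 0.901, -0.001, -0.0]
contact_force: [-3.3, -14.1, 8.1]
finger_gap: 0.0509
grasp_force: 40.0
```

```bash
python3 r.py
```

```text
pos [0.4467 0.0665 0.0508] yang 0.6717 q6 -0.546 F [ -3.3 -14.1   8.1] Ftool [ -9.  -11.4  -8. ] mom [-2.533  0.4    0.334] e6 -1.271 gap 0.0509 39.998592138290405
```

>>> {"op": "drive_tool", "data": {
  "steps": [
    [0,0,0,0.05,255],
    [0,0,0,0.05,255],
    [0,0,0,0.05,255],
    [0,0,0,0.05,255]
  ]
}}

```text
clock: 16.1
ee_pos: [0.4462, 0.0662, 0.0508]
tool_rot: [0.521, 0.853, -0.002, -0.001]
contact_force: [-4.2, -15.9, 9.1]
finger_gap: 0.0512
grasp_force: 40.0
```

```bash
python3 r.py
```

```text
pos [0.4462 0.0662 0.0508] yang 0.4742 q6 -0.348 F [ -4.2 -15.9   9.1] Ftool [-12.2 -11.1  -9.1] mom [-2.733  0.495  0.316] e6 -0.49 gap 0.0512 40.00319838523865
```

>>> {"op": "drive_tool", "data": {
  "steps": [
    [-0.0012,-0.001,-0.0005,0.05,255],
    [0,0,0,0.05,255],
    [0,0,0,0.05,255],
    [0,0,0,0.05,255]
  ]
}}

```text
clock: 16.43
ee_pos: [0.4456, 0.0658, 0.0508]
tool_rot: [0.604, 0.797, -0.001, -0.001]
contact_force: [-2.8, -5.9, 2.1]
finger_gap: 0.0512
grasp_force: 40.0
```

```bash
python3 r.py
```

```text
pos [0.4456 0.0658 0.0508] yang 0.2733 q6 -0.151 F [-2.8 -5.9  2.1] Ftool [-4.9 -4.3 -2.1] mom [-0.958  0.447  0.286] e6 -0.508 gap 0.0512 40.00051975250244
```

>>> {"op": "drive_tool", "data": {
  "steps": [
    [0,0,0,0.05,255],
    [0,0,0,0.05,255],
    [0,0,0,0.05,255],
    [0,0,0,0.05,255]
  ]
}}

```text
clock: 16.77
ee_pos: [0.445, 0.0657, 0.0508]
tool_rot: [0.681, 0.733, -0.002, -0.001]
contact_force: [-4.7, -5.4, 4.5]
finger_gap: 0.0511
grasp_force: 40.0
```

```bash
python3 r.py
```

```text
pos [0.445  0.0657 0.0508] yang 0.0734 q6 0.049 F [-4.7 -5.4  4.5] Ftool [-5.1 -5.1 -4.5] mom [-1.005  0.715  0.301] e6 -0.506 gap 0.0511 40.002978444099426
```

>>> {"op": "drive_tool", "data": {
  "steps": [
    [-0.0005,-0.0005,-0.0003,0.05,255],
    [0,0,0,0.05,255],
    [0,0,0,0.05,255],
    [0,0,0,0.05,255]
  ]
}}

```text
clock: 17.1
ee_pos: [0.4444, 0.0656, 0.0508]
tool_rot: [0.751, 0.661, -0.002, -0.001]
contact_force: [-4.7, -2.2, 0.3]
finger_gap: 0.0511
grasp_force: 40.0
```

```bash
python3 r.py
```

```text
pos [0.4444 0.0656 0.0508] yang -0.127 q6 0.248 F [-4.7 -2.2  0.3] Ftool [-2.8 -4.4 -0.3] mom [-0.245  0.665  0.348] e6 -0.503 gap 0.0511 40.00138700008392
```

>>> {"op": "drive_tool", "data": {
  "steps": [
    [0,0,0,0.05,255],
    [0,0,0,0.05,255]
  ]
}}

```text
clock: 17.27
ee_pos: [0.4441, 0.0656, 0.0508]
tool_rot: [0.783, 0.623, -0.002, -0.001]
contact_force: [-6.6, -0.5, 1.1]
finger_gap: 0.0513
grasp_force: 40.0
```

```bash
python3 r.py
```

```text
pos [0.4441 0.0656 0.0508] yang -0.2269 q6 0.347 F [-6.6 -0.5  1.1] Ftool [-2.  -6.3 -1.1] mom [-0.173  0.769  0.325] e6 -0.443 gap 0.0513 40.002331137657166
```

>>> {"op": "drive_tool", "data": {
  "steps": [
    [0,0,0,0.05,255],
    [0,0,0,0.05,255]
  ]
}}

```text
clock: 17.43
ee_pos: [0.4438, 0.0657, 0.0508]
tool_rot: [0.813, 0.583, -0.003, -0.001]
contact_force: [-6.2, 1.3, 2.1]
finger_gap: 0.0517
grasp_force: 40.0
```

```bash
python3 r.py; python3 - <<'E'
from h import *
s=snapshot("side"); save(s,"s5",(235,165,290,225),10)
E
```

```text
pos [0.4438 0.0657 0.0508] yang -0.3267 q6 0.447 F [-6.2  1.3  2.1] Ftool [-0.8 -6.3 -2.1] mom [-0.029  0.93   0.37 ] e6 -0.387 gap 0.0517 40.00311613082886
```

View pics/s5.png

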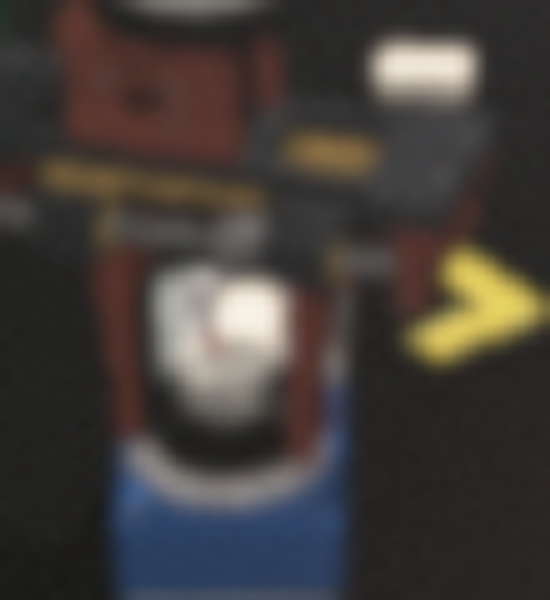

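>>> {"op": "drive_tool", "data": {
  "steps": [
    [0,0,0,0.05,255],
    [0,0,0,0.05,255]
  ]
}}

```text
clock: 17.65
ee_pos: [0.4435, 0.0658, 0.0508]
tool_rot: [0.841, 0.541, -0.003, -0.001]
contact_force: [-7.8, 2.0, 2.7]
finger_gap: 0.0509
grasp_force: 40.0
```

```bash
python3 r.py
```

```text
pos [0.4435 0.0658 0.0508] yang -0.4265 q6 0.547 F [-7.8  2.   2.7] Ftool [-1.4 -8.  -2.6] mom [0.139 1.12  0.45 ] e6 -0.414 gap 0.0509 40.00440537929535
```

The picture shows the ring held between the fingers. The red trim mark is at full-frame (256,198.5), unchanged from before. The torque readings (0.31 baseline, then 0.37 and 0.45 N m) and the anvil position both give about 10 N, so I release.

>>> {"op": "drive_tool", "data": {
  "steps": [
    [0,-0.0007,0,0,255],
    [0,0,0,0,255]
  ]
}}

```text
clock: 17.82
ee_pos: [0.4435, 0.0659, 0.0508]
tool_rot: [0.84, 0.542, -0.002, -0.001]
contact_force: [-5.4, -1.2, 0.2]
finger_gap: 0.0516
grasp_force: 40.0
```

```bash
python3 r.py; python3 - <<'E'
from h import *
a=[]
for i in range(8): snapshot("side"); a.append(readout.sense()["moment"][2])
print(np.round(a,3))
E
```

```text
pos [0.4435 0.0659 0.0508] yang -0.4254 q6 0.547 F [-5.4 -1.2  0.2] Ftool [-3.3 -4.5 -0.2] mom [-0.503  0.675 -0.054] e6 0.055 gap 0.0516 40.00270664691925
[-0.053 -0.052 -0.062 -0.004 -0.056 -0.029  0.012 -0.009]
```

The static reading is noisy (standard deviation about 0.027) and friction hides the load. I repeat the last step a few times and average.

>>> {"op": "drive_tool", "data": {
  "steps": [
    [0,0,0,-0.05,255],
    [0,0,0,-0.05,255]
  ]
}}

```text
clock: 18.38
ee_pos: [0.4438, 0.0658, 0.0509]
tool_rot: [0.812, 0.584, -0.002, -0.001]
contact_force: [-3.1, -2.5, -1.0]
finger_gap: 0.0512
grasp_force: 40.0
```

```bash
python3 r.py
```

```text
pos [0.4438 0.0658 0.0509] yang -0.3232 q6 0.444 F [-3.1 -2.5 -1. ] Ftool [-3.4 -2.1  1. ] mom [-0.712  0.479 -0.125] e6 0.783 gap 0.0512 40.00170171260834
```

>>> {"op": "drive_tool", "data": {
  "steps": [
    [0,0,0,0.05,255],
    [0,0,0,0.05,255]
  ]
}}

```text
clock: 18.55
ee_pos: [0.4435, 0.0658, 0.0508]
tool_rot: [0.841, 0.542, -0.002, -0.001]
contact_force: [-5.9, -0.3, 0.6]
finger_gap: 0.0512
grasp_force: 40.0
```

```bash
python3 r.py
```

```text
pos [0.4435 0.0658 0.0508] yang -0.4261 q6 0.548 F [-5.9 -0.3  0.6] Ftool [-2.7 -5.3 -0.5] mom [-0.257  0.775  0.47 ] e6 -0.558 gap 0.0512 40.000959634780884
```

>>> {"op": "drive_tool", "data": {
  "steps": [
    [0,0,0,-0.05,255],
    [0,0,0,-0.05,255]
  ]
}}

```text
clock: 18.72
ee_pos: [0.4438, 0.0658, 0.0508]
tool_rot: [0.812, 0.584, -0.002, -0.001]
contact_force: [-3.7, -3.9, -1.2]
finger_gap: 0.0508
grasp_force: 40.0
```

```bash
python3 r.py
```

```text
pos [0.4438 0.0658 0.0508] yang -0.3233 q6 0.445 F [-3.7 -3.9 -1.2] Ftool [-4.9 -2.3  1.2] mom [-0.743  0.451 -0.106] e6 0.888 gap 0.0508 40.00188946723938
```

>>> {"op": "drive_tool", "data": {
  "steps": [
    [0,0,0,0.05,255],
    [0,0,0,0.05,255]
  ]
}}

```text
clock: 18.88
ee_pos: [0.4435, 0.0658, 0.0508]
tool_rot: [0.841, 0.542, -0.002, -0.001]
contact_force: [-4.9, 0.1, 1.0]
finger_gap: 0.0514
grasp_force: 40.0
```

```bash
python3 r.py
```

```text
pos [0.4435 0.0658 0.0508] yang -0.4261 q6 0.548 F [-4.9  0.1  1. ] Ftool [-1.9 -4.5 -1. ] mom [-0.277  0.825  0.483] e6 -0.558 gap 0.0514 40.000982880592346
```

Averaging the forward and backward steps gives about 10.5–11 N, well under 20 N. I release now.

>>> {"op": "drive_tool", "data": {
  "steps": [
    [0,-0.0004,0,0,255],
    [0,0,0,0,150],
    [0,0,0,0,80],
    [0,0,0,0,0],
    [0,0,0,0,0],
    [0,0,0,0,0],
    [0,0,0,0,0],
    [0,0,0,0,0],
    [0,0,0,0,0],
    [0,0,0,0,0],
    [0,0,0,0,0]
  ]
}}

```text
clock: 19.8
ee_pos: [0.4458, 0.0665, 0.0515]
tool_rot: [0.84, 0.542, 0.0, 0.0]
contact_force: [1.2, 0.1, 0.0]
finger_gap: 0.0877
grasp_force: 0.0
```

>>> {"op": "drive_tool", "data": {
  "steps": [
    [0,0,-0.01,0,0],
    [0,0,-0.03,0,0],
    [0,0,-0.035,0,0],
    [0,0,-0.035,0,0],
    [0,0,-0.035,0,0],
    [0,0,-0.035,0,0],
    [0,0,-0.035,0,0],
    [0,0,-0.035,0,0],
    [0.03,0,0,0,0],
    [0.03,0,0,0,0],
    [0.03,0,0,0,0],
    [0,0,0,0,0]
  ]
}}

```text
clock: 20.8
ee_pos: [0.4846, 0.1518, 0.3028]
tool_rot: [0.84, 0.543, 0.002, -0.0]
contact_force: [-0.4, -1.0, -0.6]
finger_gap: 0.0876
grasp_force: 0.0
```

>>> {"op": "drive_tool", "data": {
  "steps": [
    [0.03,0,0,0,0],
    [0.035,0,0,0,0],
    [0.035,0,0,0,0],
    [0.035,0,0,0,0],
    [0.035,0,0,0,0],
    [0.035,0,0,0,0],
    [0,0,0,0,0],
    [0,0,0,0,0]
  ]
}}

```text
clock: 21.47
ee_pos: [0.5672, 0.3357, 0.3011]
tool_rot: [0.84, 0.543, -0.001, 0.0]
contact_force: [0.0, -0.7, -0.9]
finger_gap: 0.0878
grasp_force: 0.0
```

```bash
python3 r.py; python3 - <<'E'
from h import *
s=snapshot("side"); t=snapshot("top")
a=cv2.resize(s["color"][170:230,235:290],None,fx=7,fy=7,interpolation=2); b=cv2.resize(t["color"][210:250,225:281],None,fx=7,fy=7,interpolation=2)
h=np.zeros((420,790,3),np.uint8); h[:,:385]=a; h[:280,395:787]=b; cv2.imwrite("pics/fin.png",h[:,:,::-1])
E
```

```text
pos [0.5672 0.3357 0.3011] yang -0.4234 q6 0.94 F [ 0.  -0.7 -0.9] Ftool [-0.6  0.3  0.9] mom [-0.06   0.098  0.023] e6 0.094 gap 0.0878 0.0
```

View pics/fin.png

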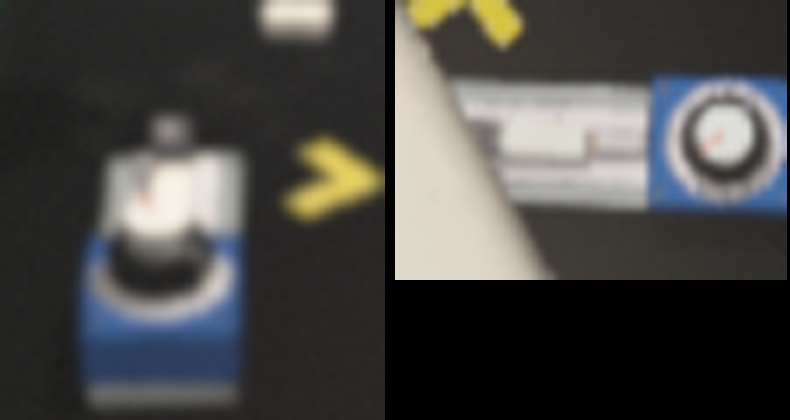

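The block lies straight and touches the anvil, with the orange neck partly visible at (593,142). I check the red mark numerically against the first pictures.

```bash
python3 - <<'E'
from h import *
import pickle
def red(s,w):
    a,b,c,d=w; i=s["color"][b:d,a:c].astype(float); r=np.clip(i[...,0]-(i[...,1]+i[...,2])/2-12,0,None)
    y,x=np.mgrid[b:d,a:c]; return (r*x).sum()/r.sum(),(r*y).sum()/r.sum(),r.sum()
t=snapshot("top");s=snapshot("side")
for n in("top0.pkl",):
    print("top",red(pickle.load(open(n,"rb")),(264,222,280,237)),red(t,(264,222,280,237)))
print("side",red(pickle.load(open("side0.pkl","rb")),(250,190,265,204)),red(s,(250,190,265,204)))
print("neck",red(pickle.load(open("top0.pkl","rb")),(240,222,263,240)),red(t,(240,222,263,240)))
E
```

```text
top (np.float64(269.7), np.float64(229.94210526315788), np.float64(95.0)) (np.float64(269.6898395721925), np.float64(229.951871657754), np.float64(93.5))
side (np.float64(255.8293650793651), np.float64(198.66666666666666), np.float64(126.0)) (np.float64(256.7672811059908), np.float64(197.0852534562212), np.float64(217.0))
neck (np.float64(257.7212643678161), np.float64(230.2816091954023), np.float64(174.0)) (np.float64(250.08955223880596), np.float64(232.0), np.float64(33.5))
```

```bash
python3 - <<'E'
from h import *
import pickle
t0=pickle.load(open("top0.pkl","rb"))["color"].astype(float)
t=np.mean([snapshot("top")["color"].astype(float) for _ in range(3)],0)
f=lambda i:(i[...,0]-(i[...,1]+i[...,2])/2)
print("initial");print(f(t0)[226:236,250:264].round().astype(int));print("now");print(f(t)[226:236,243:260].round().astype(int))
print(t0[228:235,254:262].mean(2).round().astype(int)); print(t[228:235,246:256].mean(2).round().astype(int))
E
```

```text
initial
[[  8   8   6   6   6   6   6   6   6   6   5 -18 -68 -66]
 [  8   9   8   8   8   8   8   8   8   8   8 -20 -68 -54]
 [  8   8   8   9   8   8   8   9  11   8   6 -25 -70 -44]
 [  8   8   8   8   8   8   8  18  32  10   5 -32 -70 -36]
 [  8   8   8   8   8   8  10  36  66  12   5 -34 -69 -30]
 [  8   9   8   8   8   8  10  31  56  12   3 -38 -69 -30]
 [  9   8   8   8   8   8   9  12  18   8   2 -40 -72 -42]
 [  8   8   9   8   8   8   8   8   8   8   4 -36 -74 -58]
 [  8   8   7   8   8   8   8   7   8   7   2 -36 -76 -72]
 [  7   7   7   6   8   8   7   8   7   6   1 -40 -74 -74]]
now
[[ 8  8  9  9  9  8  8  8  7  7  7  7  6  7  7  6  7]
 [ 6  7  8  8  8  8  8  8  8  8  8  8  8  8  8  8  8]
 [ 6  6  7  8  8  8  9  8  8  9 11  8  8  9  9  9  8]
 [ 6  6  7  8  8  8  8  6  7 12 18  8  8  8  8  9  8]
 [ 8  8  8  8  7  6  6  6  6 13 24  9  8  8  8  9  9]
 [ 9  9  8  7  7  7  6  5  6 10 19 10  8  8  8  9  8]
 [10 10  9  8  8  7  6  6  6  8 10  8  8  8  8  8  7]
 [ 9  8  8  8  8  8  8  8  8  8  8  8  8  8  8  8  7]
 [ 8  8  8  8  8  8  8  8  8  8  9  8  8  8  8  8  7]
 [ 8  7  7  7  7  7  8  8  8  8  8  8  8  8  7  7  6]]
[[217 217 215 208 214 210 191 122]
 [217 217 210 186 198 202 176 113]
 [217 216 208 165 172 197 173 114]
 [218 218 208 158 158 173 155 111]
 [218 218 210 168 161 162 157 115]
 [218 218 214 199 197 198 191 128]
 [216 217 216 214 215 215 207 134]]
[[217 217 216 216 217 213 197 198 204 204]
 [217 217 217 217 217 209 173 179 200 201]
 [216 216 217 217 217 209 166 171 195 199]
 [203 205 208 210 210 201 160 158 170 172]
 [176 175 181 183 183 177 155 161 160 158]
 [164 160 161 161 161 162 168 191 193 193]
 [190 189 189 189 189 191 196 209 211 211]]
```

The fine-knob mark has not moved. The visible neck, about 25–50 %, suggests the force may be somewhat above 10 N, and there is plenty of time. I regrasp the ring, centred on its axis (worked out from the eccentricity), and pin down the contact angle with like steps.

>>> {"op": "drive_tool", "data": {
  "steps": [
    [-0.0326,-0.0018,0,0,0],
    [-0.0326,0,0,0,0],
    [-0.0326,0,0,0,0],
    [-0.0326,0,0,0,0],
    [-0.0326,0,0,0,0],
    [-0.0326,0,0,0,0],
    [-0.0326,0,0,0,0],
    [-0.0326,0,0,0,0],
    [-0.0326,0,0,0,0],
    [0,0,0,0,0],
    [0,0,0,0,0],
    [0,0,0,0,0]
  ]
}}

```text
clock: 22.82
ee_pos: [0.4452, 0.0687, 0.302]
tool_rot: [0.841, 0.541, 0.001, 0.0]
contact_force: [-0.5, -0.2, -0.5]
finger_gap: 0.0877
grasp_force: 0.0
```

```bash
python3 r.py
```

```text
pos [0.4452 0.0687 0.302 ] yang -0.4264 q6 0.553 F [-0.5 -0.2 -0.5] Ftool [-0.4 -0.4  0.5] mom [-0.051  0.097  0.063] e6 -0.02 gap 0.0877 0.0
```

>>> {"op": "drive_tool", "data": {
  "steps": [
    [0,0,0.035,0,0],
    [0,0,0.035,0,0],
    [0,0,0.035,0,0],
    [0,0,0.035,0,0],
    [0,0,0.035,0,0],
    [0,0,0.035,0,0],
    [0,0,0.025,0,0],
    [0,0,0.015,0,0],
    [0,0,0,0,0],
    [0,0,0,0,100],
    [0,0,0,0,120],
    [0,0,0,0,120]
  ],
  "grip_force": 5
}}

```text
clock: 23.82
ee_pos: [0.446, 0.0692, 0.0526]
tool_rot: [0.84, 0.542, 0.001, 0.001]
contact_force: [-0.8, 0.1, 0.2]
finger_gap: 0.0713
grasp_force: 0.0
```

>>> {"op": "drive_tool", "data": {
  "steps": [
    [0,0,0,0,200],
    [0,0,0,0,200],
    [0,0,0,0,200],
    [0,0,0,0,200],
    [0,0,0,0,200]
  ]
}}

```text
clock: 24.23
ee_pos: [0.4449, 0.0689, 0.0521]
tool_rot: [0.84, 0.542, 0.0, -0.0]
contact_force: [-2.3, 2.2, 7.8]
finger_gap: 0.0519
grasp_force: 5.0
```

>>> {"op": "drive_tool", "data": {
  "steps": [
    [0,0,0,0,255],
    [0,0,0,0,255],
    [0,0,0,0,255]
  ],
  "grip_force": 40
}}

```text
clock: 24.48
ee_pos: [0.4449, 0.0688, 0.0521]
tool_rot: [0.84, 0.542, 0.0, -0.0]
contact_force: [-2.8, 2.3, 8.0]
finger_gap: 0.0513
grasp_force: 40.0
```

```bash
python3 r.py
```

```text
pos [0.4449 0.0688 0.0521] yang -0.4255 q6 0.552 F [-2.8  2.3  8. ] Ftool [ 1.  -3.5 -8. ] mom [0.352 0.606 0.024] e6 0.016 gap 0.0513 40.00224530696869
```

Grasp is centred. I unwind 0.4 rad, then step forward 0.1 at a time, reading the torque at each step.

>>> {"op": "drive_tool", "data": {
  "steps": [
    [0,0,-0.0006,-0.05,255],
    [0,0,0,-0.05,255],
    [0,0,0,-0.05,255],
    [0,0,0,-0.05,255],
    [0,0,0,-0.05,255],
    [0,0,0,-0.05,255],
    [0,0,0,-0.05,255],
    [0,0,0,-0.05,255]
  ]
}}

```text
clock: 25.15
ee_pos: [0.4448, 0.0689, 0.0522]
tool_rot: [0.716, 0.699, 0.0, -0.0]
contact_force: [-0.2, 3.1, -0.3]
finger_gap: 0.0512
grasp_force: 40.0
```

```bash
python3 r.py
```

```text
pos [0.4448 0.0689 0.0522] yang -0.0239 q6 0.15 F [-0.2  3.1 -0.3] Ftool [ 3.1 -0.3  0.3] mom [ 0.412  0.208 -0.23 ] e6 0.532 gap 0.0512 39.99923050403595
```

>>> {"op": "drive_tool", "data": {
  "steps": [
    [0,0,0,0.05,255],
    [0,0,0,0.05,255]
  ]
}}

```text
clock: 25.32
ee_pos: [0.4448, 0.0689, 0.0522]
tool_rot: [0.75, 0.661, 0.0, -0.0]
contact_force: [-0.7, 2.7, -0.6]
finger_gap: 0.051
grasp_force: 40.0
```

```bash
python3 r.py
```

```text
pos [0.4448 0.0689 0.0522] yang -0.1268 q6 0.254 F [-0.7  2.7 -0.6] Ftool [ 2.6 -1.   0.6] mom [0.377 0.218 0.319] e6 -0.736 gap 0.051 39.998361468315125
```

>>> {"op": "drive_tool", "data": {
  "steps": [
    [0,0,0,0.05,255],
    [0,0,0,0.05,255]
  ]
}}

```text
clock: 25.48
ee_pos: [0.4448, 0.0689, 0.0522]
tool_rot: [0.783, 0.622, 0.0, 0.0]
contact_force: [-0.6, 2.2, -0.6]
finger_gap: 0.0512
grasp_force: 40.0
```

```bash
python3 r.py
```

```text
pos [0.4448 0.0689 0.0522] yang -0.227 q6 0.354 F [-0.6  2.2 -0.6] Ftool [ 2.  -1.1  0.6] mom [0.433 0.181 0.337] e6 -0.461 gap 0.0512 39.998289942741394
```

>>> {"op": "drive_tool", "data": {
  "steps": [
    [0,0,0,0.05,255],
    [0,0,0,0.05,255]
  ]
}}

```text
clock: 25.65
ee_pos: [0.4449, 0.0688, 0.0522]
tool_rot: [0.813, 0.583, 0.0, 0.0]
contact_force: [-0.1, 3.3, -0.4]
finger_gap: 0.0514
grasp_force: 40.0
```

```bash
python3 r.py
```

```text
pos [0.4449 0.0688 0.0522] yang -0.3269 q6 0.454 F [-0.1  3.3 -0.4] Ftool [ 3.1 -1.1  0.4] mom [0.371 0.13  0.372] e6 -0.406 gap 0.0514 39.99830961227417
```

>>> {"op": "drive_tool", "data": {
  "steps": [
    [0,0,0,0.05,255]
  ]
}}

```text
clock: 25.73
ee_pos: [0.4449, 0.0688, 0.0522]
tool_rot: [0.827, 0.562, 0.0, 0.0]
contact_force: [-0.5, 2.0, 0.3]
finger_gap: 0.0512
grasp_force: 40.0
```

```bash
python3 r.py
```

```text
pos [0.4449 0.0688 0.0522] yang -0.3768 q6 0.504 F [-0.5  2.   0.3] Ftool [ 1.7 -1.2 -0.3] mom [0.403 0.148 0.388] e6 -0.379 gap 0.0512 39.998438358306885
```

Combining all the readings puts contact at 1.65 ± 0.03 rad, so the present 1.85 rad means about 10 N. I release here.

>>> {"op": "drive_tool", "data": {
  "steps": [
    [0,0,0,0,255],
    [0,0,0,0,150],
    [0,0,0,0,80],
    [0,0,0,0,0],
    [0,0,0,0,0],
    [0,0,0,0,0],
    [0,0,0,0,0],
    [0,0,0,0,0],
    [0,0,0,0,0],
    [0,0,0,0,0],
    [0,0,0,0,0]
  ]
}}

```text
clock: 26.65
ee_pos: [0.4448, 0.0687, 0.0521]
tool_rot: [0.827, 0.563, -0.0, 0.0]
contact_force: [0.2, 0.1, -0.5]
finger_gap: 0.088
grasp_force: 0.0
```

>>> {"op": "drive_tool", "data": {
  "steps": [
    [0,0,-0.01,0,0],
    [0,0,-0.03,0,0],
    [0,0,-0.035,0,0],
    [0,0,-0.035,0,0],
    [0,0,-0.035,0,0],
    [0,0,-0.035,0,0],
    [0,0,-0.035,0,0],
    [0,0,-0.035,0,0],
    [0.03,0,0,0,0],
    [0.03,0,0,0,0],
    [0.03,0,0,0,0],
    [0.03,0,0,0,0]
  ]
}}

```text
clock: 27.65
ee_pos: [0.4889, 0.1814, 0.3034]
tool_rot: [0.827, 0.563, 0.001, 0.0]
contact_force: [-0.5, -0.4, 0.2]
finger_gap: 0.0878
grasp_force: 0.0
```

>>> {"op": "drive_tool", "data": {
  "steps": [
    [0.035,0,0,0,0],
    [0.035,0,0,0,0],
    [0.035,0,0,0,0],
    [0.035,0,0,0,0],
    [0.035,0,0,0,0],
    [0.02,0,0,0,0],
    [0,0,0,0,0],
    [0,0,0,0,0]
  ]
}}

```text
clock: 28.32
ee_pos: [0.5598, 0.3623, 0.302]
tool_rot: [0.826, 0.563, -0.0, 0.0]
contact_force: [-0.4, -0.2, 1.0]
finger_gap: 0.0877
grasp_force: 0.0
```

```bash
python3 r.py; python3 - <<'E'
from h import *
t=snapshot("top")["color"].astype(float)
f=(t[...,0]-(t[...,1]+t[...,2])/2)
print(f[226:236,246:260].round().astype(int)); print(np.clip(f[227:234,250:257]-8,0,None).sum())
i=np.clip(f[222:237,264:280]-12,0,None); y,x=np.mgrid[222:237,264:280]; print((i*x).sum()/i.sum(),(i*y).sum()/i.sum())
E
```

```text
pos [0.5598 0.3623 0.302 ] yang -0.3738 q6 0.93 F [-0.4 -0.2  1. ] Ftool [-0.4 -0.2 -1. ] mom [-0.076  0.078 -0.012] e6 0.063 gap 0.0877 0.0
[[ 9  8  8  8  8  7  6  6  6  6  8  7  6  7]
 [ 8  8  8  8  9  8  9  8  8  8  8  8  8  8]
 [ 7  8  8  8  8  8  9 11  9  8  8  9  8  8]
 [ 7  8  8  7  7  7 14 24  8  8  8  9  9  8]
 [ 7  6  7  6  5  6 18 40 10  8  8  8  8  8]
 [ 7  6  6  6  4  5 14 32 10  8  8  8  8  8]
 [ 8  8  7  6  6  6  8 10  8  8  8  8  8  8]
 [ 8  8  8  7  8  8  8  8  8  8  8  9  8  7]
 [ 8  8  8  8  8  8  8  8  8  8  8  8  7  7]
 [ 6  6  7  8  8  7  7  7  8  7  8  7  7  6]]
110.5
269.72972972972974 229.94054054054055
```

The visible neck is now 50 % of its free area, which means about 10 N. The trim mark is unmoved.

```bash
python3 -c "
from rig import job
print(job.finish_job())"
```

```text
the job is handed in; nothing more can be done
None
```

The long gauge block lies flat on the bed, clamped lengthwise between spindle and anvil at about 10 N (ring torque, and half the orange neck hidden); the force peaked at roughly 11–15 N before I eased it back by turning the ring slightly counter-clockwise, the fine knob did not turn, and the job is handed in.

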